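Pin the embroidery hoop down on its hooping station

ROBOT

A 7-joint arm with a two-finger parallel gripper is mounted at the origin on the work surface. World frame = base frame: x ahead of the robot, y to its left, z up, the work surface at z = 0. Lengths are in mm, angles in rad, forces in N, time in s.
With the tool pointing down it reaches from about 425 to 1025 mm from the base axis. Payload 9.4 kg.
Tool frame: the origin (TCP) lies midway between the tips of the shut fingers; the grasp point (between the pads) lies 19 mm behind it; z points along the fingers, y is the direction in which the jaws open and shut (so a half turn about z gives the same grasp; the last joint's range is limited). The gripper opens to 93 mm and grips with 3 to 60 N. Pads are 15 mm wide; open, the fingers measure 128 mm over their backs; the gripper's body (75 mm by 188 mm) begins 65 mm behind the grasp point.
Start: joints at [-0.077, 0.599, -0.003, 1.599, 0.002, 0.943, -0.08], TCP at [724.999, -0.008, 218.618] pointing down, gripper open.
Joint ranges: [-2.57, 2.57], [-0.35, 1.97], [-1.29, 1.29], [0.11, 2.56], [-1.05, 4.19], [0.11, 1.86], [-2.63, 2.63]. Speed limits (rad/s): [2.22, 2.22, 3.01, 3.01, 3.14, 3.14, 3.14].

INTERFACE

Orientations are given as [roll, pitch, yaw] about the fixed x, y, z axes, in that order (R = Rz(yaw) Ry(pitch) Rx(roll)).
In Python, from rig import robot gives the robot as it stands.
- The arm moves only by the shell command python3 -m creep 'ROWS' [FORCE]. ROWS is JSON, a list of rows, each an object of numbers: "tx", "ty", "tz": the shift along the world's x, y, z in m; "rx", "ry", "rz": the turn, a rotation vector about the world's x, y, z in degrees; "fingers": the opening, from 0 (shut) to 1 (fully open). In form: [{"tx": .., "ty": .., "tz": .., "rx": .., "ry": .., "rz": .., "fingers": ..}, ...]. A call has 1 to 8 rows; each row is the pose to reach, as a shift and turn from the pose measured when the call began; what a row does not reach only later rows make up. A row lasts 1/12 s, in which the tool goes at most 41.7 mm and 7.16 degrees, less where a joint would pass 70% of its speed; a pose out of reach is approached as far as the arm can. A call with a gripper value outside its range is refused whole. The fingers move at their own pace and stop on an object; FORCE is the grip in N (left out, the last holds). Time passes only in rows, so rows that repeat a pose let the fingers close. It gives the time, the measured TCP pose, the force and the opening at its end, in the units of the state.
- robot.get_obs(): the state, without advancing time (a new reading comes with each control period).
- robot.snapshot(name): name is "scene" or "side" or "wrist"; returns a dict with "color" (480x640x3 uint8, blue, green, red), "vfov" (degrees; the focal length in pixels is half the picture's height over the tangent of half this angle, whatever the lens; pixels are square), "cx", "cy" (the principal point, pixels), "eye" and "attitude" of the camera in the world. Camera axes: x right, y down, z forward; pixel columns grow to the right and rows downward; lengths in mm; the calibration is good to about 2 mm. The wrist camera is an equidistant fisheye: a pixel r from the principal point sees the ray r / f radians off the axis. A picture is of the moment at which its call begins. There is no depth.
- robot.job_done(): hands the job in, once; it reports no verdict.
Trained networks look in a picture, given as the dict that the camera call returned (one of the last four; its "shot" number tells which), for a name from the list of things; names that differ only in an ending like _2 or _b are one class to them, and where a whole thing is asked for, a point or a joint stands for the part that bears it (a point fixed in the world has none). Each returns a list of dicts, best first, with "confidence" (0 to 1); they miss things now and then, are a little off and sometimes report something else, mostly with a low value. They report only what shows in the picture. A call takes as long as a camera call.
- robot.find_in(name, picture): "box" ([left, top, right, bottom] in pixels, round what is visible of it).
The state is a dict: "time": time; "q": joint angles; "dq": joint speeds; "effort": joint torques, N m; "tcp_pos": TCP position; "orientation": TCP orientation; "contact_force": force on the tool from outside, world axes, zero at the start; "torque": the same for the moment, N m; "finger_gap": opening from 0.0 (shut) to 1.0 (fully open).
Only numpy, scipy, OpenCV 4.12 (cv2) and the standard library are available. Lean on these libraries where they do the work, as an engineer would, in place of code of your own. Each camera call takes 0.05 s, during which the arm holds its last target.

TASK

Lock the embroidery hoop onto its hooping station: swing the blue clamp arm in over the hoop's steel bracket until it meets its stop, then take the red-handled pin out of the wooden rack and push it down through the eye at the end of the arm into the socket below, until its handle sits flush on the arm. Let go of everything, and leave the hoop and the other two pins where they are.

Things in the scene. Friction and masses are not known exactly. Their poses are not given: they have to be found in the camera images.
- station: Fixed hooping station: a white board with green grid, 220 mm (x) by 190 mm (y), 18 mm thick, on the table. Origin at the table surface under the centre of the hoop; z up. Along its -y side, at y = -125 mm, stand two dark steel blocks 44 by 48 mm and 32 mm high: at x = +70 mm the hinge block of the clamp arm, at x = -60 mm the socket block. A yellow stop plate, 40 mm high, stands on the +y side of the socket block.
- clamp (a joint): Angle of the blue clamp arm about its vertical hinge, rad. 0: closed against its stop, the arm lying along the station's -x direction from the hinge with its eye exactly over the socket; grows (counter-clockwise seen from above) as the arm swings out towards the station's -y, up to 1.6. It has no spring: it stays where it is left, and moves with under 2 N at the knob.
- station_hinge (a point): Point on the arm's vertical hinge axis, level with the arm's top (42 mm above the table). Fixed; axes as the station's.
- clamp_knob (a point): Centre of the upright black round knob on the arm, 16 mm in diameter and 46 mm tall (from 42 to 88 mm above the table; this point is 65 mm up), 75 mm from the hinge axis, by which the arm is swung. The point turns with the arm; its -x axis points from the hinge to the eye.
- clamp_eye (a point): Centre of the round eye, level with the arm's top (42 mm above the table), at the arm's bare aluminium end: a vertical through hole 13 mm in diameter with a 2 mm chamfer, 130 mm from the hinge axis and 55 mm beyond the knob. The arm is 8 mm thick.
- station_socket (a point): Centre of the mouth of the socket, 32 mm above the table, 2 mm below the closed arm: a vertical hole 13 mm in diameter, chamfered 2 mm, open down to the table. Fixed.
- red_pin_grip (a point): Centre of the red-handled pin's handle: an upright red cylinder 18 mm in diameter and 50 mm tall, with a steel shank 10 mm in diameter and 38 mm long below it (tip 63 mm below this point, tapered over its last 7 mm). 60 g. z points from the tip to the handle. Parked upright in any one of the three holes of the rack, the handle resting on the rack's top (this point 80 mm above the table).
- red_pin_seat (a point): Underside of the red handle, on the pin's axis, 25 mm below its centre: rests on the arm's top when the pin is fully home.
- green_pin_grip (a point): Centre of the green pin's handle (same handle, shank 28 mm long); parked in the rack, to be left there.
- yellow_pin_grip (a point): Centre of the yellow pin's handle (same handle, shank 28 mm long); parked in the rack, to be left there.
- rack: Fixed wooden pin rack, 180 mm (x) by 45 mm (y), 55 mm high, origin at the centre of its underside. Three vertical through holes, 13 mm in diameter, on its x axis at -60, 0 and +60 mm.
- hoop_mid (a point): Centre of the loose grey embroidery hoop, a rounded frame 198 by 156 mm, 14 mm high, lying on the station's board between low steel pegs (top 32 mm above the table), 0.22 kg; its steel bracket reaches out on the station's -y side, under the closed arm.

How it is judged:
By the outcome, as a careful person would: the job done as asked, in the order asked, and still so for the second after the job is handed in, with the robot touching nothing.
It also fails if it takes over 54 s, if anything falls off the work surface, if the arm or the gripper's body presses on something with over 40 N, if the wrist force passes 120 N, or if a joint passes its speed limit or range.

## Working session

There is one attempt and no reset: what is moved stays moved. The work goes in short steps, Python scripts to look and compute and a shell command to move; the robot and the scene stay as the last step left them, time stands still between calls to the robot, and variables do not carry over. Pictures are saved under pics/ and viewed, and the job is handed in when it is done.

```bash
ls; mkdir -p pics
cat > h.py <<'E'
import numpy as np,cv2
from rig import robot
from scipy.spatial.transform import Rotation as R
E
python3 - <<'E'
from h import *
o=robot.get_obs(); print(o)
for n in ["scene","side","wrist"]:
    s=robot.snapshot(n); cv2.imwrite(f"pics/{n}0.png",s["color"])
    print(n,{k:v for k,v in s.items() if k!="color"})
    for t in ["clamp_knob","clamp_eye","station","red_pin_grip","green_pin_grip","yellow_pin_grip","rack","hoop_mid","clamp"]:
        try: print(t,[( [round(x) for x in d["box"]],round(d["confidence"],2)) for d in robot.find_in(t,s)[:2]])
        except Exception as e: print(t,e)
E
```

```text
pics
{'time': 0.0, 'q': array([-0.07670143,  0.60012777, -0.00251492,  1.60007343,  0.00182391,
        0.94292973, -0.07981236]), 'dq': array([-8.52379198e-05, -1.95620019e-04,  1.08575194e-03,  9.02190363e-04,
       -7.23780918e-04,  3.16585296e-04, -1.12439476e-03]), 'effort': array([ 5.70884713e-04, -7.65060925e+01,  1.49801854e+00, -2.52344084e+01,
       -5.23842021e-02,  1.69115182e-02,  2.08527672e-04]), 'tcp_pos': array([ 7.24533039e+02, -4.01386370e-02,  2.17778642e+02]), 'orientation': array([-3.14006578e+00,  1.76408803e-04,  1.57083464e+00]), 'contact_force': array([-0.01738341, -0.47579333, -0.86347066]), 'torque': array([-0.00112471, -0.03969325,  0.02549118]), 'finger_gap': 0.9981769559825564}
scene {'vfov': 45.82312178139815, 'cx': 326.19974745897855, 'cy': 243.03980432208658, 'eye': array([911.90835822, 736.21381893, 576.96334646]), 'attitude': array([-2.17536243,  0.0032183 ,  2.62679511]), 'shot': 1}
clamp_knob [([233, 172, 248, 220], 0.71), ([251, 198, 376, 274], 0.65)]
clamp_eye [([230, 170, 252, 220], 0.59)]
station [([230, 171, 250, 224], 0.67), ([230, 170, 3
[... 868 characters left out ...]
6, 160, 351, 201], 0.97), ([225, 258, 390, 399], 0.33)]
hoop_mid [([226, 257, 390, 398], 0.75)]
clamp [([359, 348, 410, 480], 0.63)]
wrist {'vfov': 65.70646984690485, 'cx': 322.7026028053207, 'cy': 232.03346674752598, 'eye': array([726.20159518,  64.95926248, 385.04236243]), 'attitude': array([2.90291421e+00, 3.08330163e-04, 5.00340984e-04]), 'shot': 3}
clamp_knob [([183, 301, 233, 400], 0.93)]
clamp_eye [([182, 299, 234, 398], 0.72)]
station [([181, 300, 236, 402], 0.66), ([47, 101, 254, 401], 0.58)]
red_pin_grip [([180, 300, 232, 402], 0.28)]
green_pin_grip []
yellow_pin_grip []
rack []
hoop_mid [([53, 118, 225, 308], 0.74), ([184, 299, 234, 400], 0.28)]
clamp [([183, 303, 233, 404], 0.7)]
```

View pics/scene0.png

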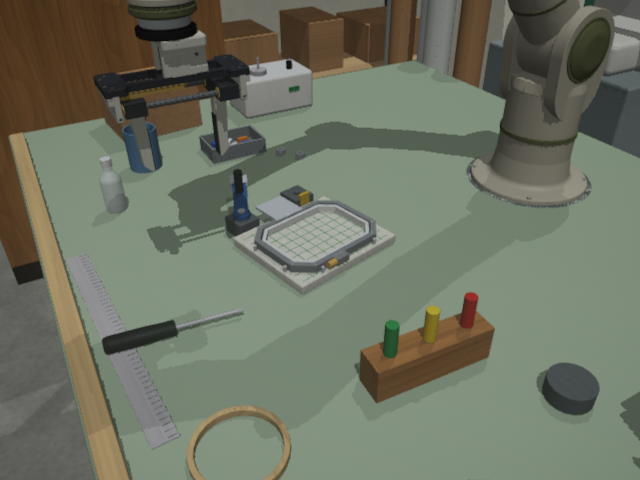

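View pics/side0.png

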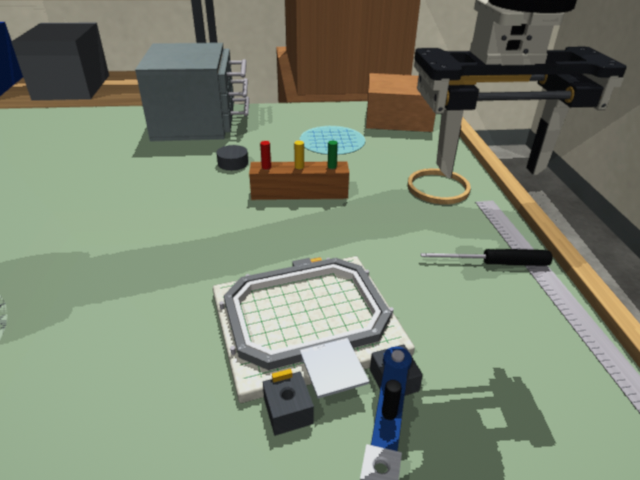

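View pics/wrist0.png

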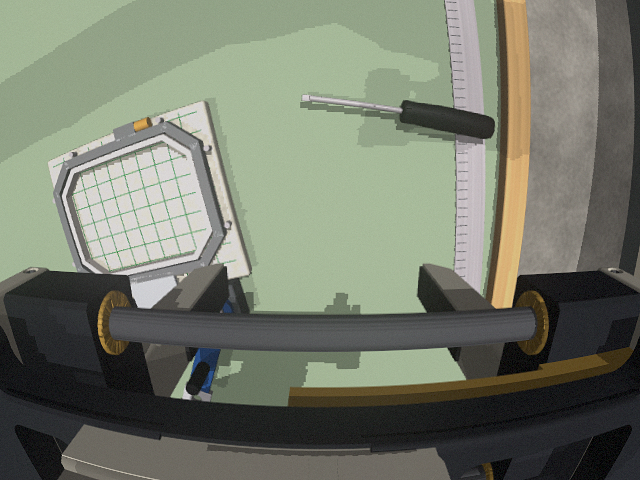

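The side view shows the socket hole near (288,393), the hinge screw at (398,356), the knob top at (393,384) and the eye at (381,465). In the scene view the pins are at (391,338), (431,325) and (469,311), with red nearest the robot. I'll zoom in for finer pixel positions.

Run:
```python
import cv2,numpy as np
s=cv2.imread("pics/side0.png");c=cv2.imread("pics/scene0.png")
a=cv2.resize(s[340:480,230:430],None,fx=4,fy=4,interpolation=cv2.INTER_CUBIC);cv2.imwrite("pics/z1.png",a)
a=cv2.resize(s[130:210,230:370],None,fx=5,fy=5,interpolation=cv2.INTER_CUBIC);cv2.imwrite("pics/z2.png",a)
a=cv2.resize(c[280:410,350:500],None,fx=4.5,fy=4.5,interpolation=cv2.INTER_CUBIC);cv2.imwrite("pics/z3.png",a)
a=cv2.resize(c[160:300,220:400],None,fx=4.2,fy=4.2,interpolation=cv2.INTER_CUBIC);cv2.imwrite("pics/z4.png",a)
```

```text
(no output)
```

View pics/z1.png

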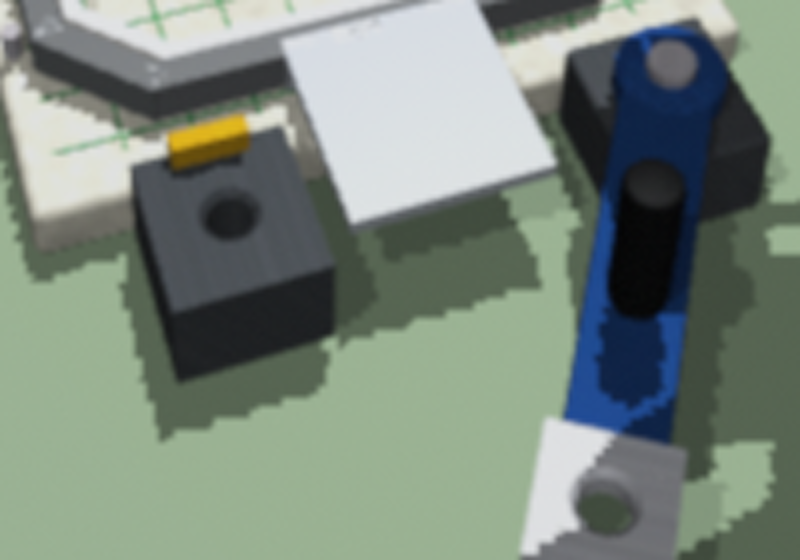

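View pics/z2.png

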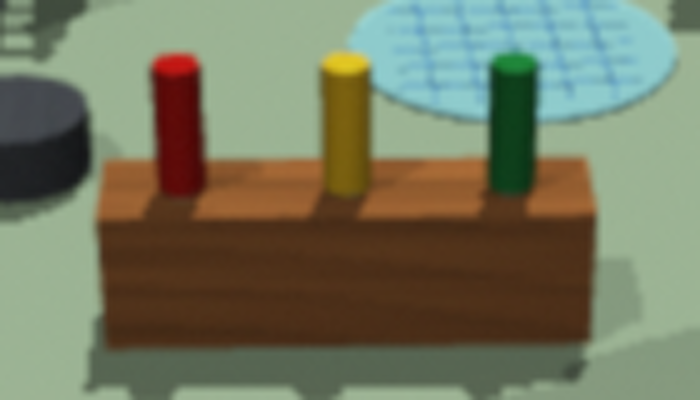

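View pics/z3.png

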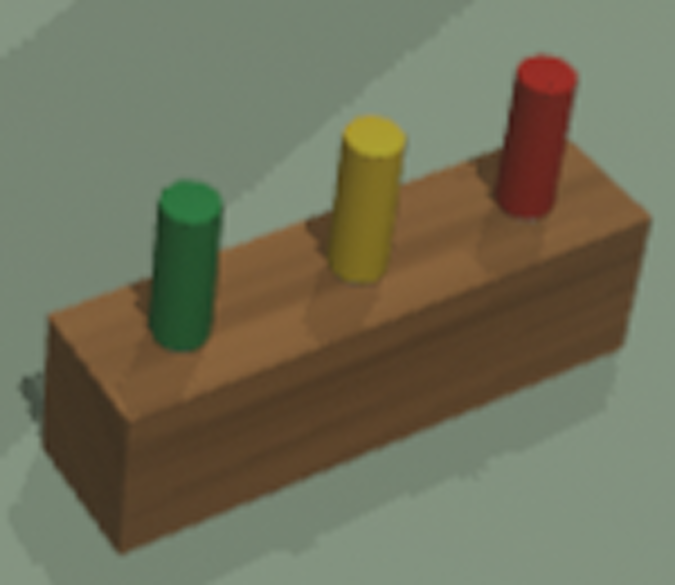

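View pics/z4.png

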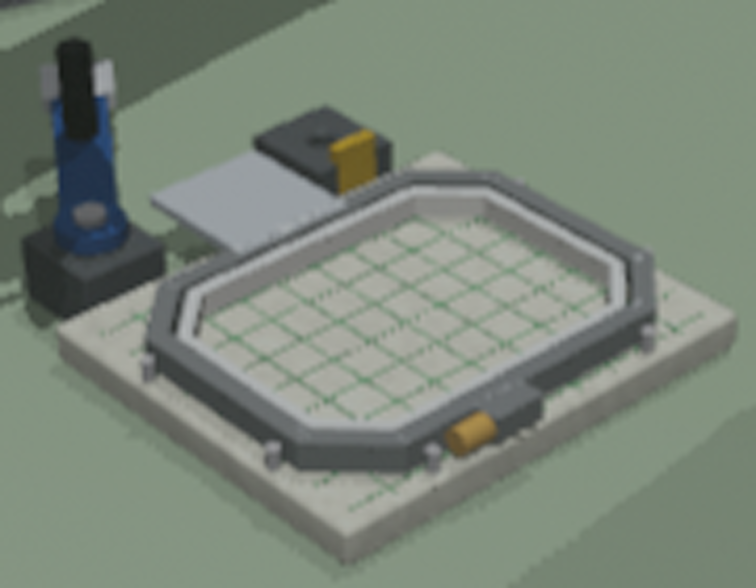

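```bash
cat >> h.py <<'E'
def ray(s,u,v,name):
    f=240/np.tan(np.radians(s["vfov"])/2)
    d=np.array([(u-s["cx"])/f,(v-s["cy"])/f]); 
    if name=="wrist":
        r=np.hypot(*d); d3=np.array([*(d/r*np.sin(r)),np.cos(r)])
    else: d3=np.array([*d,1.]); d3/=np.linalg.norm(d3)
    return R.from_euler("xyz",s["attitude"]).apply(d3)
def onz(s,u,v,z,name):
    d=ray(s,u,v,name); e=np.array(s["eye"]); return (e+d*(z-e[2])/d[2])[:2]
E
python3 - <<'E'
from h import *
C={"side":{'vfov':52.42422471705058,'cx':325.0396266684721,'cy':229.0593800715097,'eye':[485.42624494,-460.71907407,479.04043223],'attitude':[-2.18868787,-0.0197058,-0.10698816]},
"scene":{'vfov':45.82312178139815,'cx':326.19974745897855,'cy':243.03980432208658,'eye':[911.90835822,736.21381893,576.96334646],'attitude':[-2.17536243,0.0032183,2.62679511]}}
P=[("socket",32,(287.1,393.4),(296.3,192.5)),("hinge",45,(397.4,355.4),(241,211)),("knobtop",88,(393.1,385.6),(237.2,170.4)),("eye",42,(381.1,465.4),None),
("red",105,(264.8,142.5),(471.2,296.5)),("yel",105,(298.8,142.5),(432.7,310.1)),("grn",105,(332.4,142.5),(391.8,324.5)),
("c1",18,None,(395.3,235.4)),("c2",18,None,(302.5,288.2)),("c3",18,None,(233.5,238.7)),("c4",18,None,(323.7,196.5))]
for n,z,a,b in P:
    print(n,*[onz(C[k],*p,z,k).round(1) for k,p in (("side",a),("scene",b)) if p])
    if a and b:
        # triangulate
        A=[];y=[]
        for k,p in (("side",a),("scene",b)):
            d=ray(C[k],*p,k);M=np.eye(3)-np.outer(d,d);A.append(M);y.append(M@np.array(C[k]["eye"]))
        x=np.linalg.lstsq(np.vstack(A),np.hstack(y),rcond=None)[0];print("   tri",x.round(1))
E
```

```text
socket [ 488.3 -135.3] [ 490.5 -130.1]
   tri [ 488.5 -133.7   29.7]
hinge [ 614.4 -106. ] [617.3 -98.9]
   tri [ 615.5 -103.6   42. ]
knobtop [ 589.2 -176.7] [ 591.5 -169.9]
   tri [ 589.8 -174.7   85.4]
eye [ 571.1 -228.3]
red [471.5 331.1] [474.6 338.6]
   tri [471.7 336.3 102.3]
yel [531.  327.2] [534.  334.9]
   tri [531.5 332.6 102.3]
grn [590.1 323.4] [593.3 331.2]
   tri [591.1 328.8 102.2]
c1 [397.6  71. ]
c2 [607.8 120.3]
c3 [649.6 -61.2]
c4 [ 440.2 -111.4]
```

Both views agree to within the calibration: hinge ≈ (615,-104), socket ≈ (489,-133), clamp ≈ 1.0 rad, and knob ≈ (590,-174). I'll move above the knob.

```bash
python3 -m creep '[{"tx":-0.134,"ty":-0.174,"tz":-0.05,"rz":-19.5,"fingers":0.45},{"tx":-0.134,"ty":-0.174,"tz":-0.05,"rz":-19.5,"fingers":0.45},{"tx":-0.134,"ty":-0.174,"tz":-0.05,"rz":-19.5,"fingers":0.45},{"tx":-0.134,"ty":-0.174,"tz":-0.05,"rz":-19.5,"fingers":0.45},{"tx":-0.134,"ty":-0.174,"tz":-0.05,"rz":-19.5,"fingers":0.45},{"tx":-0.134,"ty":-0.174,"tz":-0.05,"rz":-19.5,"fingers":0.45},{"tx":-0.134,"ty":-0.174,"tz":-0.05,"rz":-19.5,"fingers":0.45},{"tx":-0.134,"ty":-0.174,"tz":-0.05,"rz":-19.5,"fingers":0.45}]'
python3 - <<'E'
from h import *
for n in ["wrist","side"]:
    s=robot.snapshot(n); cv2.imwrite(f"pics/{n}1.png",s["color"]); print(s["eye"],s["attitude"])
E
```

```text
[726.20352735  64.95919855 385.03093874] [2.90291317e+00 3.23466718e-04 5.00144164e-04]
[ 485.42624494 -460.71907407  479.04043223] [-2.18868787 -0.0197058  -0.10698816]schema error: expected keys tx, ty, tz, rx, ry, rz, fingers
```

View pics/wrist1.png

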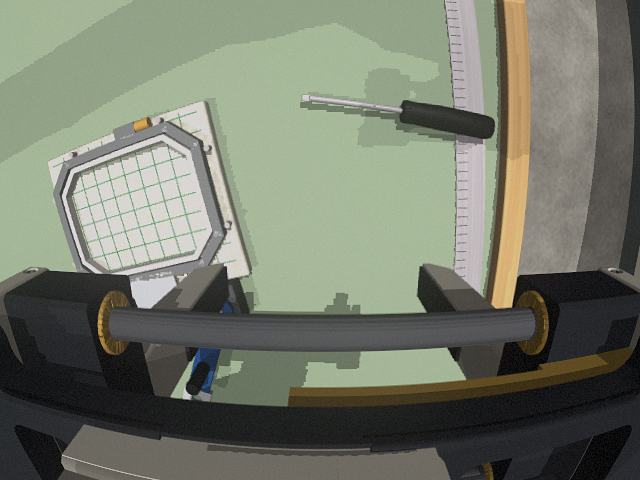

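View pics/side1.png

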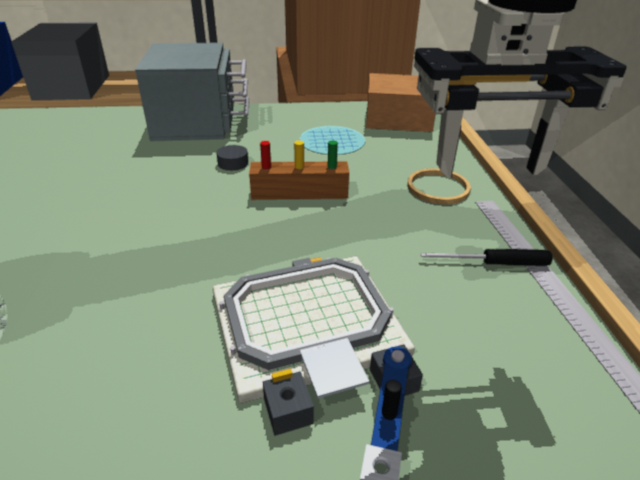

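The pictures are unchanged: the call was refused because every row needs all seven keys. I'll send it again with all of them.

```bash
python3 -m creep '[{"tx":-0.134,"ty":-0.174,"tz":-0.05,"rx":0,"ry":0,"rz":-19.5,"fingers":0.45},{"tx":-0.134,"ty":-0.174,"tz":-0.05,"rx":0,"ry":0,"rz":-19.5,"fingers":0.45},{"tx":-0.134,"ty":-0.174,"tz":-0.05,"rx":0,"ry":0,"rz":-19.5,"fingers":0.45},{"tx":-0.134,"ty":-0.174,"tz":-0.05,"rx":0,"ry":0,"rz":-19.5,"fingers":0.45},{"tx":-0.134,"ty":-0.174,"tz":-0.05,"rx":0,"ry":0,"rz":-19.5,"fingers":0.45},{"tx":-0.134,"ty":-0.174,"tz":-0.05,"rx":0,"ry":0,"rz":-19.5,"fingers":0.45},{"tx":-0.134,"ty":-0.174,"tz":-0.05,"rx":0,"ry":0,"rz":-19.5,"fingers":0.45},{"tx":-0.134,"ty":-0.174,"tz":-0.05,"rx":0,"ry":0,"rz":-19.5,"fingers":0.45}]'
python3 - <<'E'
from h import *
for n in ["wrist","side"]:
    s=robot.snapshot(n); cv2.imwrite(f"pics/{n}2.png",s["color"]); print(s["eye"],s["attitude"],s["cx"],s["vfov"])
E
```

```text
time: 2.27
tcp_pos: [591.0, -174.6, 168.8]
orientation: [3.141, -0.0, 1.229]
contact_force: [0.5, 1.0, -0.4]
finger_gap: 0.481
[ 613.97007739 -113.46750765  335.26192731] [ 2.90313498e+00  4.08719949e-05 -3.41719965e-01] 322.7026028053207 65.70646984690485
[ 485.42624494 -460.71907407  479.04043223] [-2.18868787 -0.0197058  -0.10698816] 325.0396266684721 52.42422471705058
```

View pics/wrist2.png

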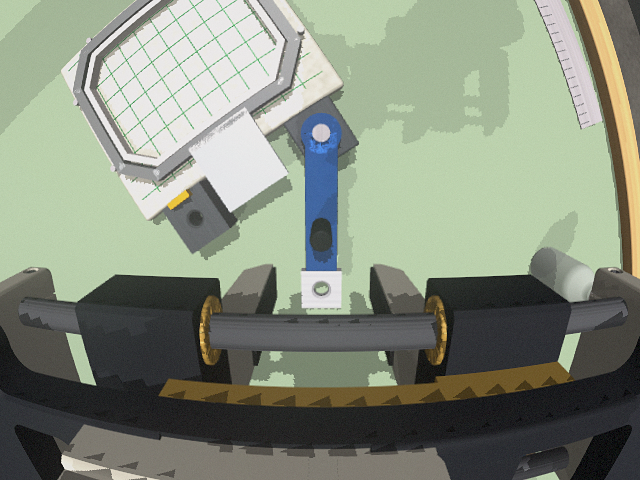

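View pics/side2.png

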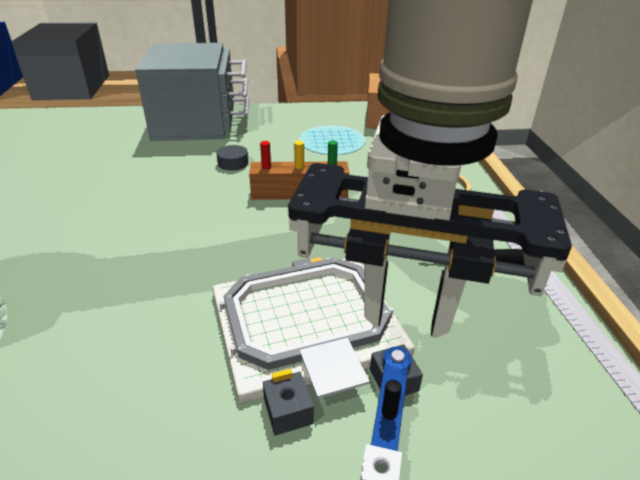

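The wrist view shows the hinge screw at (320,132), socket at (196,217), knob at (321,222–252) and eye at (321,289). The arm is aligned with the tool.

Run:
```python
from h import *
w={"vfov":65.70646984690485,"cx":322.7026,"cy":232.0335,"eye":[613.97,-113.4675,335.262],"attitude":[2.903135,4e-5,-.34172]}
im=cv2.imread("pics/wrist2.png"); cv2.imwrite("pics/z5.png",cv2.resize(im[100:320,160:370],None,fx=2.7,fy=2.7,interpolation=cv2.INTER_CUBIC))
for n,u,v,z in [("hinge",320.5,132,45),("sock",195.5,217.5,32),("knobbase?",321,250,42),("knobtop",320.5,227,88),("eye",321.3,289,42)]: print(n,onz(w,u,v,z,"wrist").round(1))
```

```text
hinge [ 615.3 -104.5]
sock [ 489.8 -133.8]
knobbase? [ 583.7 -194.5]
knobtop [ 593.6 -166.3]
eye [ 572.2 -227.2]
```

View pics/z5.png

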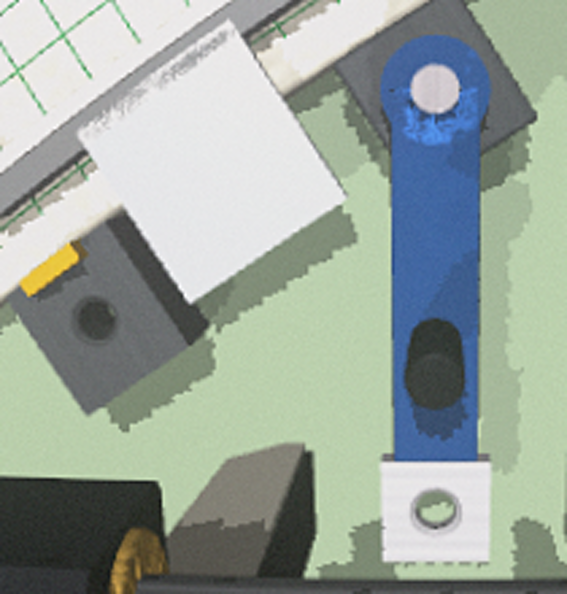

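All three cameras agree: hinge (615.4,-104.2), socket (489.5,-133.5), knob (590,-175). I'll lower the open fingers around the knob.

```bash
python3 -m creep '[{"tx":-0.001,"ty":0,"tz":-0.04,"rx":0,"ry":0,"rz":0,"fingers":0.45},{"tx":-0.001,"ty":0,"tz":-0.075,"rx":0,"ry":0,"rz":0,"fingers":0.45},{"tx":-0.001,"ty":0,"tz":-0.1,"rx":0,"ry":0,"rz":0,"fingers":0.45},{"tx":-0.001,"ty":0,"tz":-0.11,"rx":0,"ry":0,"rz":0,"fingers":0.45},{"tx":-0.001,"ty":0,"tz":-0.11,"rx":0,"ry":0,"rz":0,"fingers":0.25},{"tx":-0.001,"ty":0,"tz":-0.11,"rx":0,"ry":0,"rz":0,"fingers":0.25},{"tx":-0.001,"ty":0,"tz":-0.11,"rx":0,"ry":0,"rz":0,"fingers":0.25},{"tx":-0.001,"ty":0,"tz":-0.11,"rx":0,"ry":0,"rz":0,"fingers":0.25}]' 10
python3 - <<'E'
from h import *
s=robot.snapshot("side"); cv2.imwrite("pics/side3.png",s["color"])
# arc
h=np.array([615.4,-104.2])
o=robot.get_obs();t=o["tcp_pos"][:2];print(t)
a0=np.arctan2(*(t-h)[::-1])
for d in [0,7,14,21,28,35,42,49,53,55,57,59]:
    a=a0-np.radians(d); p=h+75*np.array([np.cos(a),np.sin(a)]); print(d,(p-t).round(1))
E
```

```text
time: 3.03
tcp_pos: [592.7, -172.6, 60.7]
orientation: [3.138, -0.002, 1.232]
contact_force: [0.2, -0.0, 0.7]
finger_gap: 0.258
[ 592.50638446 -172.60241707]
0 [-0.9 -2.7]
7 [-9.4  0.7]
14 [-17.4   5.2]
21 [-24.8  10.5]
28 [-31.5  16.8]
35 [-37.4  23.8]
42 [-42.4  31.5]
49 [-46.4  39.7]
53 [-48.2  44.6]
55 [-49.   47.1]
57 [-49.7  49.6]
59 [-50.3  52.2]
```

View pics/side3.png

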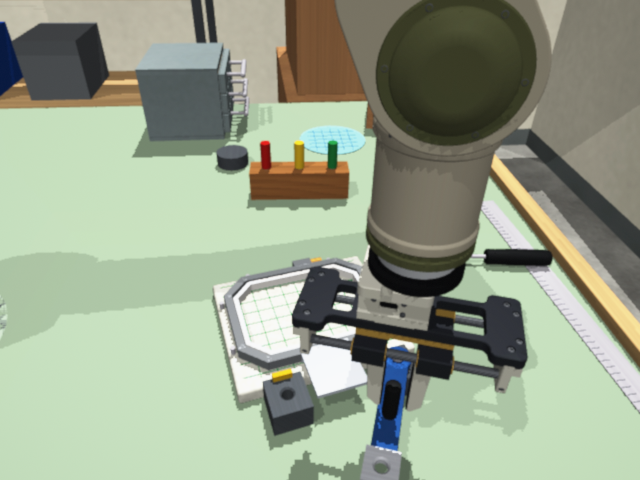

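The fingers straddle the knob, seen at (392,400) between the fingers at x≈375 and x≈415. I'll sweep along the arc.

```bash
python3 -m creep '[{"tx":-0.0094,"ty":0.0,"tz":-0.001,"rx":0,"ry":0,"rz":-7,"fingers":0.25},{"tx":-0.0174,"ty":0.0045,"tz":-0.001,"rx":0,"ry":0,"rz":-14,"fingers":0.25},{"tx":-0.0248,"ty":0.0105,"tz":-0.001,"rx":0,"ry":0,"rz":-21,"fingers":0.25},{"tx":-0.0315,"ty":0.0165,"tz":-0.001,"rx":0,"ry":0,"rz":-28,"fingers":0.25},{"tx":-0.0375,"ty":0.0235,"tz":-0.001,"rx":0,"ry":0,"rz":-35,"fingers":0.25},{"tx":-0.0425,"ty":0.0315,"tz":-0.001,"rx":0,"ry":0,"rz":-42,"fingers":0.25},{"tx":-0.0465,"ty":0.04,"tz":-0.001,"rx":0,"ry":0,"rz":-49,"fingers":0.25},{"tx":-0.0465,"ty":0.04,"tz":-0.001,"rx":0,"ry":0,"rz":-49,"fingers":0.25}]'
python3 - <<'E'
from h import *
for n in ["wrist","side"]:
    s=robot.snapshot(n); cv2.imwrite(f"pics/{n}4.png",s["color"])
h=np.array([615.4,-104.2])
o=robot.get_obs();t=o["tcp_pos"][:2];print(o["tcp_pos"],o["orientation"],o["contact_force"])
d=t-h;print(np.hypot(*d),np.degrees(np.arctan2(d[1],d[0]))%360)
E
```

```text
time: 3.75
tcp_pos: [545.8, -131.0, 60.5]
orientation: [3.138, -0.003, 0.373]
contact_force: [-0.6, 0.3, -0.4]
finger_gap: 0.251
[ 546.72865439 -132.39263631   60.44200338] [ 3.13714194e+00 -2.78218682e-03  3.82110826e-01] [ 0.44604445 -0.18430272  0.19074315]
74.23327051020198 202.32032704708698
```

View pics/wrist4.png

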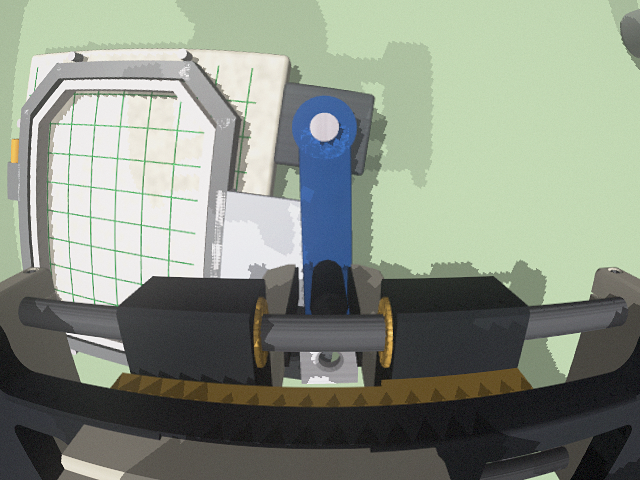

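View pics/side4.png

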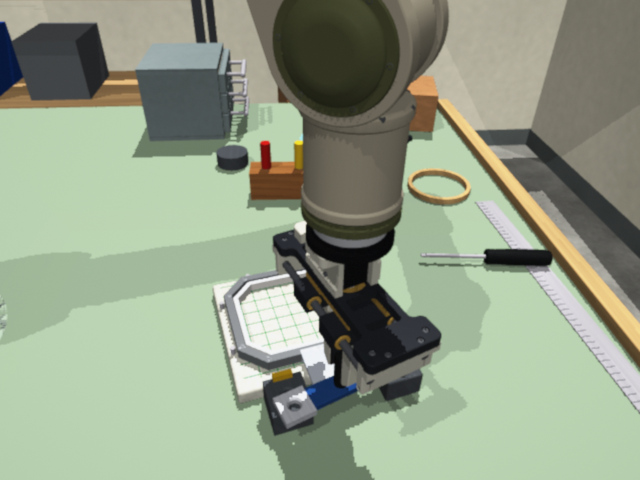

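The arm is following, with about 9° to go. I'll creep in slowly and watch the force.

```bash
python3 -m creep '[{"tx":-0.0012,"ty":0.003,"tz":0,"rx":0,"ry":0,"rz":-3,"fingers":0.25},{"tx":-0.0022,"ty":0.006,"tz":0,"rx":0,"ry":0,"rz":-5,"fingers":0.25},{"tx":-0.003,"ty":0.008,"tz":0,"rx":0,"ry":0,"rz":-7,"fingers":0.25},{"tx":-0.0038,"ty":0.010,"tz":0,"rx":0,"ry":0,"rz":-9,"fingers":0.25},{"tx":-0.0042,"ty":0.0115,"tz":0,"rx":0,"ry":0,"rz":-9,"fingers":0.25},{"tx":-0.0045,"ty":0.0125,"tz":0,"rx":0,"ry":0,"rz":-9,"fingers":0.25},{"tx":-0.0045,"ty":0.0125,"tz":0,"rx":0,"ry":0,"rz":-9,"fingers":0.25}]'
python3 -m creep '[{"tx":-0.0002,"ty":0.001,"tz":0,"rx":0,"ry":0,"rz":0,"fingers":0.25},{"tx":-0.0004,"ty":0.002,"tz":0,"rx":0,"ry":0,"rz":0,"fingers":0.25},{"tx":-0.0004,"ty":0.002,"tz":0,"rx":0,"ry":0,"rz":0,"fingers":0.25}]'
python3 - <<'E'
from h import *
o=robot.get_obs(); print(o["tcp_pos"],o["contact_force"],o["time"])
s=robot.snapshot("side"); cv2.imwrite("pics/side5.png",cv2.resize(s["color"][340:450,220:440],None,fx=3.5,fy=3.5,interpolation=cv2.INTER_CUBIC))
E
```

```text
time: 4.43
tcp_pos: [542.2, -119.8, 60.5]
orientation: [3.137, -0.003, 0.227]
contact_force: [0.7, -1.7, -0.4]
finger_gap: 0.247
time: 4.68
tcp_pos: [541.7, -118.1, 60.5]
orientation: [3.137, -0.003, 0.227]
contact_force: [0.6, -2.1, 0.0]
finger_gap: 0.251
[ 541.66302027 -118.08365052   60.45312788] [ 0.5723388  -2.10450261  0.02689717] 4.6833
```

View pics/side5.png

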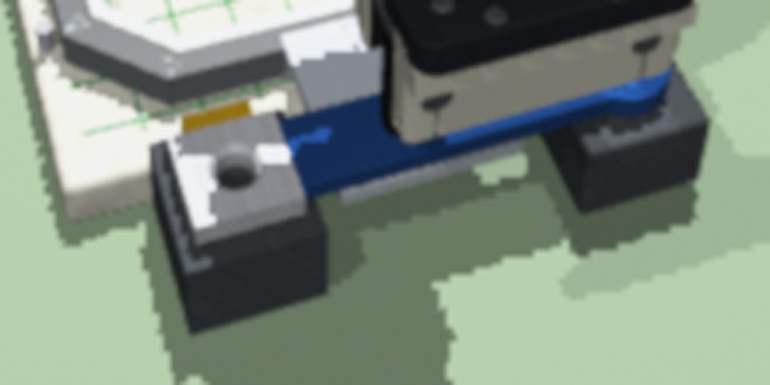

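The eye is almost over the socket and the arm edge is just short of the yellow stop. I'll continue until the force rises.

```bash
for i in 1; do python3 -m creep '[{"tx":-0.0002,"ty":0.001,"tz":0,"rx":0,"ry":0,"rz":0,"fingers":0.25},{"tx":-0.0004,"ty":0.002,"tz":0,"rx":0,"ry":0,"rz":0,"fingers":0.25},{"tx":-0.0004,"ty":0.002,"tz":0,"rx":0,"ry":0,"rz":0,"fingers":0.25}]'; done
python3 -m creep '[{"tx":-0.0002,"ty":0.001,"tz":0,"rx":0,"ry":0,"rz":0,"fingers":0.25},{"tx":-0.0004,"ty":0.002,"tz":0,"rx":0,"ry":0,"rz":0,"fingers":0.25},{"tx":-0.0004,"ty":0.002,"tz":0,"rx":0,"ry":0,"rz":0,"fingers":0.25}]'
```

```text
time: 4.98
tcp_pos: [541.6, -117.9, 60.4]
orientation: [3.134, -0.003, 0.225]
contact_force: [1.6, -7.9, -2.9]
finger_gap: 0.25
time: 5.23
tcp_pos: [541.6, -117.9, 60.4]
orientation: [3.131, -0.004, 0.224]
contact_force: [1.2, -8.6, -4.1]
finger_gap: 0.255
```

The arm stopped: position is fixed and the force rises to 9 N, so it is on its stop. I'll back off, open, lift and look.

```bash
python3 -m creep '[{"tx":0.0005,"ty":-0.004,"tz":0,"rx":0,"ry":0,"rz":0,"fingers":0.35},{"tx":0.0005,"ty":-0.004,"tz":0,"rx":0,"ry":0,"rz":0,"fingers":0.4},{"tx":0.0005,"ty":-0.004,"tz":0,"rx":0,"ry":0,"rz":0,"fingers":0.4},{"tx":0.0005,"ty":-0.004,"tz":0.02,"rx":0,"ry":0,"rz":0,"fingers":0.4},{"tx":0.0005,"ty":-0.004,"tz":0.055,"rx":0,"ry":0,"rz":0,"fingers":0.4},{"tx":0.0005,"ty":-0.004,"tz":0.09,"rx":0,"ry":0,"rz":0,"fingers":0.4},{"tx":0.0005,"ty":-0.004,"tz":0.12,"rx":0,"ry":0,"rz":0,"fingers":0.6},{"tx":0.0005,"ty":-0.004,"tz":0.15,"rx":0,"ry":0,"rz":0,"fingers":0.6}]'
python3 -m creep '[{"tx":-0.02,"ty":-0.03,"tz":0.01,"rx":0,"ry":0,"rz":0,"fingers":0.6},{"tx":-0.02,"ty":-0.03,"tz":0.01,"rx":0,"ry":0,"rz":0,"fingers":0.6},{"tx":-0.02,"ty":-0.03,"tz":0.01,"rx":0,"ry":0,"rz":0,"fingers":0.6}]'
python3 - <<'E'
from h import *
for n in ["wrist","side"]:
    s=robot.snapshot(n); cv2.imwrite(f"pics/{n}6.png",s["color"]);print(list(s["eye"]),list(s["attitude"]))
E
```

```text
time: 5.9
tcp_pos: [541.8, -121.2, 212.0]
orientation: [3.132, -0.004, 0.224]
contact_force: [0.6, 0.6, -0.2]
finger_gap: 0.498
time: 6.15
tcp_pos: [521.2, -151.8, 223.1]
orientation: [3.132, -0.006, 0.223]
contact_force: [0.5, -0.6, -0.8]
finger_gap: 0.596
[np.float64(584.5717514525477), np.float64(-136.23930990335003), np.float64(389.8511535556387)] [np.float64(2.908139464919582), np.float64(-0.009159975460029779), np.float64(-1.3477679647288525)]
[np.float64(485.4262449365429), np.float64(-460.7190740705586), np.float64(479.0404322345316)] [np.float64(-2.188687873101049), np.float64(-0.01970580442471981), np.float64(-0.1069881635296217)]
```

View pics/wrist6.png

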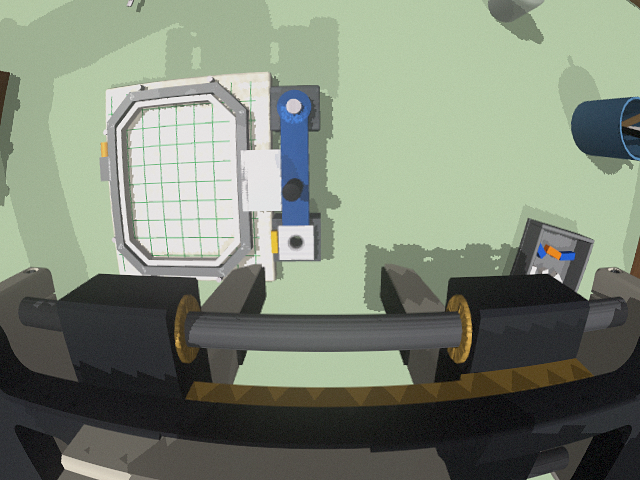

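View pics/side6.png

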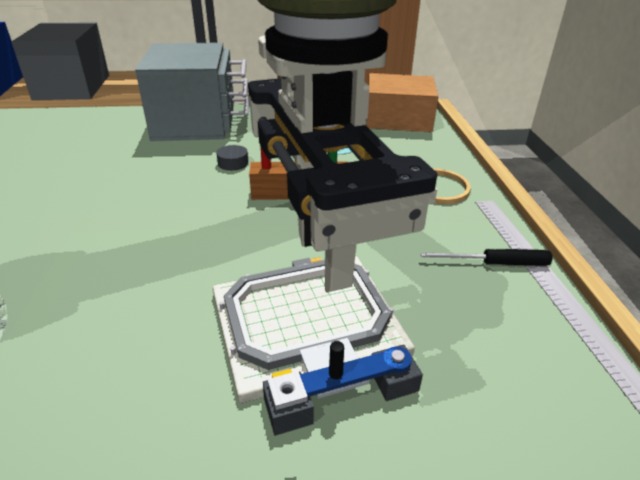

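The clamp is closed, and the dark socket shows through the eye at wrist (296,242). I'll move toward the rack, with the camera over the red pin.

```bash
python3 - <<'E'
from h import *
w={"vfov":65.70646984690485,"cx":322.7026,"cy":232.0335,"eye":[584.5718,-136.2393,389.85115],"attitude":[2.9081395,-.00916,-1.347768]}
for n,u,v,z in [("hinge",293.5,106.5,45),("eye",296,242,42)]: print(n,onz(w,u,v,z,"wrist").round(1))
E
python3 -m creep '[{"tx":-0.101,"ty":0.487,"tz":0,"rx":0.5,"ry":0,"rz":-16.5,"fingers":0.8},{"tx":-0.101,"ty":0.487,"tz":0,"rx":0.5,"ry":0,"rz":-16.5,"fingers":0.8},{"tx":-0.101,"ty":0.487,"tz":0,"rx":0.5,"ry":0,"rz":-16.5,"fingers":0.8},{"tx":-0.101,"ty":0.487,"tz":0,"rx":0.5,"ry":0,"rz":-16.5,"fingers":0.8},{"tx":-0.101,"ty":0.487,"tz":0,"rx":0.5,"ry":0,"rz":-16.5,"fingers":0.8},{"tx":-0.101,"ty":0.487,"tz":0,"rx":0.5,"ry":0,"rz":-16.5,"fingers":0.8},{"tx":-0.101,"ty":0.487,"tz":0,"rx":0.5,"ry":0,"rz":-16.5,"fingers":0.8},{"tx":-0.101,"ty":0.487,"tz":0,"rx":0.5,"ry":0,"rz":-16.5,"fingers":0.8}]'
```

```text
hinge [ 614.8 -105.2]
eye [ 489.2 -134.6]
time: 6.92
tcp_pos: [452.8, 178.0, 221.0]
orientation: [3.141, -0.003, -0.062]
contact_force: [1.0, 1.0, 0.2]
finger_gap: 0.796
```

```bash
python3 -m creep '[{"tx":-0.033,"ty":0.157,"tz":0,"rx":0,"ry":0,"rz":0,"fingers":0.8},{"tx":-0.033,"ty":0.157,"tz":0,"rx":0,"ry":0,"rz":0,"fingers":0.8},{"tx":-0.033,"ty":0.157,"tz":0,"rx":0,"ry":0,"rz":0,"fingers":0.8},{"tx":-0.033,"ty":0.157,"tz":0,"rx":0,"ry":0,"rz":0,"fingers":0.8},{"tx":-0.033,"ty":0.157,"tz":0,"rx":0,"ry":0,"rz":0,"fingers":0.8},{"tx":-0.033,"ty":0.157,"tz":0,"rx":0,"ry":0,"rz":0,"fingers":0.8}]'
python3 - <<'E'
from h import *
s=robot.snapshot("wrist"); cv2.imwrite(f"pics/wrist7.png",s["color"]);print(list(s["eye"]),list(s["attitude"]))
for t in ["red_pin_grip","yellow_pin_grip","green_pin_grip"]: print(t,robot.find_in(t,s)[:2])
print(robot.get_obs()["tcp_pos"],robot.get_obs()["orientation"])
E
```

```text
time: 7.42
tcp_pos: [418.0, 338.0, 219.5]
orientation: [3.139, -0.002, -0.055]
contact_force: [-0.4, -0.1, -0.3]
finger_gap: 0.798
[np.float64(483.84613606829265), np.float64(334.71927029244387), np.float64(386.0498820938679)] [np.float64(2.9041682886631013), np.float64(-0.0022224053122734677), np.float64(-1.6257827162862974)]
red_pin_grip [{'box': [310.2, 145.3, 336.1, 174.0], 'confidence': 0.56}, {'box': [310.4, 72.0, 334.2, 102.8], 'confidence': 0.41}]
yellow_pin_grip [{'box': [313.9, 73.5, 335.6, 102.8], 'confidence': 0.84}]
green_pin_grip [{'box': [313.0, 2.7, 335.1, 35.4], 'confidence': 0.9}]
[419.94075466 333.77057092 220.71197638] [ 3.14025296e+00 -2.50169531e-03 -6.34249233e-02]
```

View pics/wrist7.png

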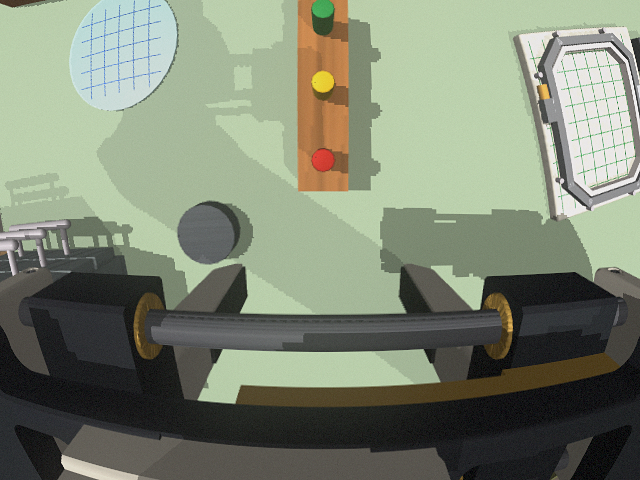

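Run:
```python
from h import *
w={"vfov":65.70646984690485,"cx":322.7026,"cy":232.0335,"eye":[483.846,334.7193,386.0499],"attitude":[2.9041683,-.0022224,-1.6257827]}
for n,u,v,z in [("red",322.7,160,105),("yel",322.5,81.5,105),("grn",323,9,105),("puck",208,232,30)]: print(n,onz(w,u,v,z,"wrist").round(1))
```

```text
red [471.6 334.8]
yel [531.3 331.6]
grn [590.3 328. ]
puck [404.3 455.2]
```

The wrist fix for the red pin is (471.6, 334.8), which agrees with the triangulated value. I'll approach from above.

```bash
python3 -m creep '[{"tx":0.0517,"ty":0.001,"tz":0,"rx":0,"ry":0,"rz":0.3,"fingers":0.6},{"tx":0.0517,"ty":0.001,"tz":-0.03,"rx":0,"ry":0,"rz":0.3,"fingers":0.6},{"tx":0.0517,"ty":0.001,"tz":-0.06,"rx":0,"ry":0,"rz":0.3,"fingers":0.6},{"tx":0.0517,"ty":0.001,"tz":-0.08,"rx":0,"ry":0,"rz":0.3,"fingers":0.6},{"tx":0.0517,"ty":0.001,"tz":-0.09,"rx":0,"ry":0,"rz":0.3,"fingers":0.6},{"tx":0.0517,"ty":0.001,"tz":-0.09,"rx":0,"ry":0,"rz":0.3,"fingers":0.6},{"tx":0.0517,"ty":0.001,"tz":-0.09,"rx":0,"ry":0,"rz":0.3,"fingers":0.6}]'
python3 - <<'E'
from h import *
s=robot.snapshot("wrist"); cv2.imwrite(f"pics/wrist8.png",s["color"]);
print(robot.get_obs()["tcp_pos"],robot.get_obs()["orientation"])
E
```

```text
time: 8.2
tcp_pos: [472.1, 334.0, 131.1]
orientation: [3.14, -0.002, -0.06]
contact_force: [0.4, -0.2, 0.4]
finger_gap: 0.6
[472.33717907 334.44742542 131.74928852] [ 3.14093674 -0.00336578 -0.05915912]
```

View pics/wrist8.png

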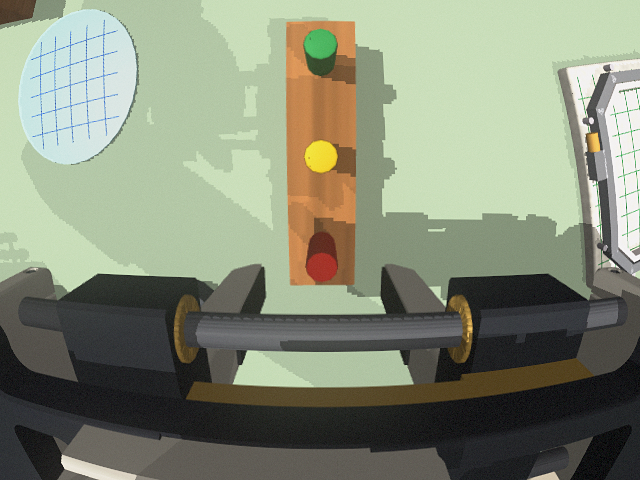

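The red pin top at (321,266) is centred between the fingers. I'll descend and grip.

```bash
python3 -m creep '[{"tx":-0.0006,"ty":0.0003,"tz":-0.03,"rx":0,"ry":0,"rz":0,"fingers":0.6},{"tx":-0.0006,"ty":0.0003,"tz":-0.055,"rx":0,"ry":0,"rz":0,"fingers":0.6},{"tx":-0.0006,"ty":0.0003,"tz":-0.064,"rx":0,"ry":0.2,"rz":0,"fingers":0.6},{"tx":-0.0006,"ty":0.0003,"tz":-0.064,"rx":0,"ry":0.2,"rz":0,"fingers":0.6},{"tx":-0.0006,"ty":0.0003,"tz":-0.064,"rx":0,"ry":0.2,"rz":0,"fingers":0.3},{"tx":-0.0006,"ty":0.0003,"tz":-0.064,"rx":0,"ry":0.2,"rz":0,"fingers":0.1},{"tx":-0.0006,"ty":0.0003,"tz":-0.064,"rx":0,"ry":0.2,"rz":0,"fingers":0.1},{"tx":-0.0006,"ty":0.0003,"tz":-0.064,"rx":0,"ry":0.2,"rz":0,"fingers":0.1}]' 25
python3 -m creep '[{"tx":0,"ty":0,"tz":0,"rx":0,"ry":0,"rz":0,"fingers":0.1},{"tx":0,"ty":0,"tz":0,"rx":0,"ry":0,"rz":0,"fingers":0.1},{"tx":0,"ty":0,"tz":0,"rx":0,"ry":0,"rz":0,"fingers":0.1},{"tx":0,"ty":0,"tz":0,"rx":0,"ry":0,"rz":0,"fingers":0.1}]'
```

```text
time: 8.92
tcp_pos: [472.2, 335.2, 68.9]
orientation: [-3.141, -0.001, -0.059]
contact_force: [-0.6, -0.6, -0.5]
finger_gap: 0.361
time: 9.25
tcp_pos: [472.4, 335.4, 69.4]
orientation: [-3.141, -0.002, -0.059]
contact_force: [-1.4, -0.2, 4.9]
finger_gap: 0.187
```

Gap 0.187 is about 17.4 mm, so the pin is gripped. I'll lift straight up.

```bash
python3 -m creep '[{"tx":0,"ty":0,"tz":0.01,"rx":0,"ry":0,"rz":0,"fingers":0.1},{"tx":0,"ty":0,"tz":0.025,"rx":0,"ry":0,"rz":0,"fingers":0.1},{"tx":0,"ty":0,"tz":0.045,"rx":0,"ry":0,"rz":0,"fingers":0.1},{"tx":0,"ty":0,"tz":0.07,"rx":0,"ry":0,"rz":0,"fingers":0.1},{"tx":0,"ty":0,"tz":0.1,"rx":0,"ry":0,"rz":0,"fingers":0.1},{"tx":0,"ty":0,"tz":0.12,"rx":0,"ry":0,"rz":0,"fingers":0.1},{"tx":0,"ty":0,"tz":0.12,"rx":0,"ry":0,"rz":0,"fingers":0.1}]'
python3 - <<'E'
from h import *
for n in ["side","scene"]:
    s=robot.snapshot(n); cv2.imwrite(f"pics/{n}9.png",s["color"]);
    for t in ["red_pin_grip","yellow_pin_grip","green_pin_grip"]: print(n,t,robot.find_in(t,s)[:1])
print(robot.get_obs()["tcp_pos"],robot.get_obs()["orientation"],robot.get_obs()["q"])
E
```

```text
time: 9.83
tcp_pos: [474.1, 336.0, 193.7]
orientation: [-3.136, -0.006, -0.06]
contact_force: [-0.5, -0.3, 0.8]
finger_gap: 0.189
side red_pin_grip [{'box': [255.9, 95.9, 269.5, 124.2], 'confidence': 0.67}]
side yellow_pin_grip [{'box': [295.3, 140.1, 305.3, 171.4], 'confidence': 0.85}]
side green_pin_grip [{'box': [326.1, 143.0, 338.8, 169.7], 'confidence': 0.77}]
scene red_pin_grip [{'box': [468.7, 214.6, 491.3, 277.9], 'confidence': 0.7}]
scene yellow_pin_grip [{'box': [424.4, 305.9, 437.8, 344.7], 'confidence': 0.89}]
scene green_pin_grip [{'box': [382.4, 319.6, 401.8, 359.8], 'confidence': 0.78}]
[472.07249409 335.0480787  188.45087183] [ 3.14128296e+00 -4.40715621e-04 -5.91908719e-02] [-1.09702112  0.51400353  0.561033    1.99412484 -0.39694135  0.74147761
 -1.92654474]
```

View pics/side9.png

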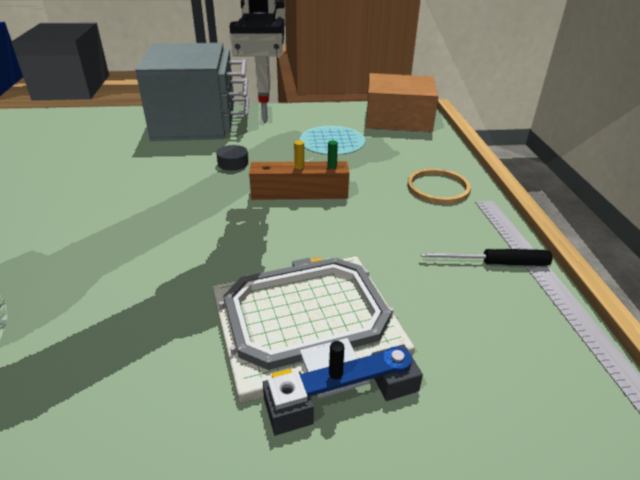

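View pics/scene9.png

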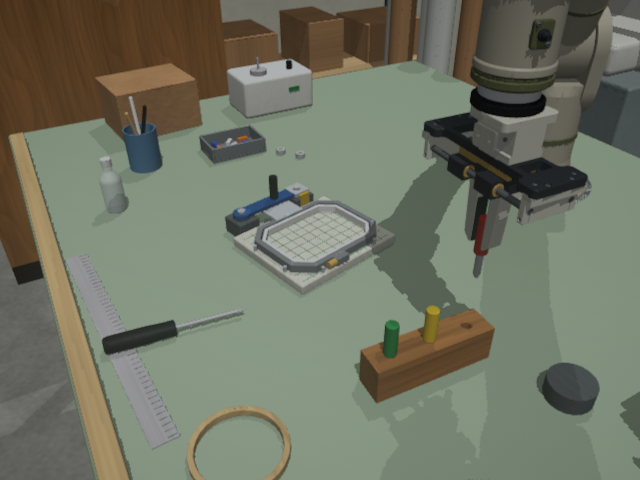

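The pin is upright in the grip, and the yellow and green pins are undisturbed. I'll carry it to the socket.

```bash
python3 -m creep '[{"tx":0.005,"ty":-0.03,"tz":0,"rx":0,"ry":0,"rz":2,"fingers":0.1},{"tx":0.005,"ty":-0.07,"tz":0,"rx":0,"ry":0,"rz":4,"fingers":0.1},{"tx":0.005,"ty":-0.11,"tz":0,"rx":0,"ry":0,"rz":6,"fingers":0.1},{"tx":0.01,"ty":-0.15,"tz":0,"rx":0,"ry":0,"rz":8,"fingers":0.1},{"tx":0.01,"ty":-0.19,"tz":0,"rx":0,"ry":0,"rz":10,"fingers":0.1},{"tx":0.01,"ty":-0.23,"tz":0,"rx":0,"ry":0,"rz":12,"fingers":0.1},{"tx":0.01,"ty":-0.26,"tz":0,"rx":0,"ry":0,"rz":14,"fingers":0.1},{"tx":0.01,"ty":-0.28,"tz":0,"rx":0,"ry":0,"rz":16,"fingers":0.1}]'
python3 - <<'E'
from h import *
o=robot.get_obs();print(o["tcp_pos"],o["orientation"],o["finger_gap"])
E
```

```text
time: 10.9
tcp_pos: [481.5, 51.4, 188.3]
orientation: [3.14, 0.0, 0.218]
contact_force: [0.7, -0.5, 0.2]
finger_gap: 0.189
[481.4610604   51.36688197 188.26204662] [3.14049905e+00 3.74471890e-04 2.18188377e-01] 0.1889630748589061
```

```bash
python3 -m creep '[{"tx":0.002,"ty":-0.04,"tz":0,"rx":0,"ry":0,"rz":0.5,"fingers":0.1},{"tx":0.004,"ty":-0.08,"tz":0,"rx":0,"ry":0,"rz":0.5,"fingers":0.1},{"tx":0.006,"ty":-0.12,"tz":0,"rx":0,"ry":0,"rz":0.5,"fingers":0.1},{"tx":0.008,"ty":-0.15,"tz":0,"rx":0,"ry":0,"rz":0.5,"fingers":0.1},{"tx":0.0083,"ty":-0.175,"tz":0,"rx":0,"ry":0,"rz":0.5,"fingers":0.1},{"tx":0.0083,"ty":-0.1856,"tz":0,"rx":0,"ry":0,"rz":0.5,"fingers":0.1},{"tx":0.0083,"ty":-0.1856,"tz":0,"rx":0,"ry":0,"rz":0.5,"fingers":0.1},{"tx":0.0083,"ty":-0.1856,"tz":0,"rx":0,"ry":0,"rz":0.5,"fingers":0.1}]'
python3 - <<'E'
from h import *
for n in ["side","scene","wrist"]:
    s=robot.snapshot(n); cv2.imwrite(f"pics/{n}10.png",s["color"]);
o=robot.get_obs();print(o["tcp_pos"],o["orientation"],o["finger_gap"])
a=cv2.imread("pics/side10.png")[260:440,190:430];b=cv2.imread("pics/scene10.png")[80:270,200:420]
cv2.imwrite("pics/z10.png",np.vstack([cv2.resize(a,(400,300)),cv2.resize(b,(400,300))]))
E
```

```text
time: 11.57
tcp_pos: [489.5, -133.7, 187.8]
orientation: [3.141, 0.001, 0.226]
contact_force: [-0.3, 0.4, -0.9]
finger_gap: 0.187
[ 489.81060202 -132.32291865  187.98514   ] [3.14139311e+00 8.84520860e-04 2.29440283e-01] 0.1861193430821414
```

View pics/z10.png

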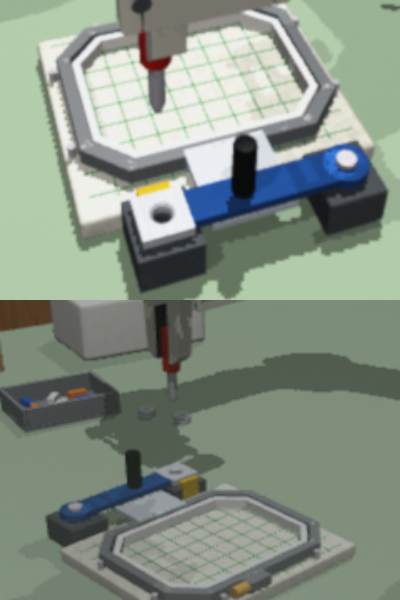

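View pics/wrist10.png

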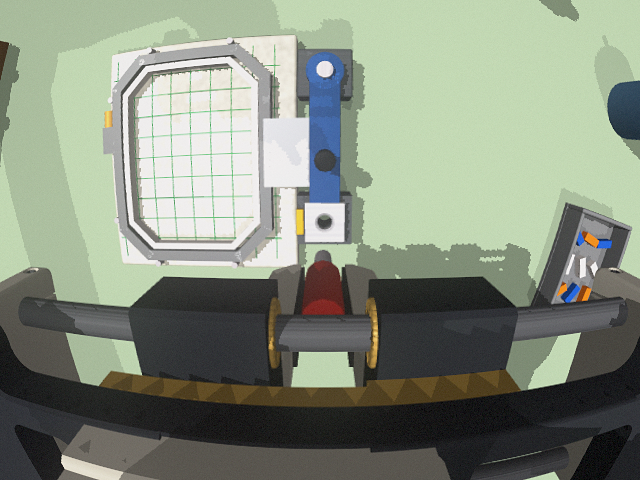

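I'll lower to a hover with the tip about 10 mm above the arm, then check alignment in the two fixed views.

```bash
python3 -m creep '[{"tx":0,"ty":-0.0015,"tz":-0.03,"rx":0,"ry":0,"rz":0,"fingers":0.1},{"tx":0,"ty":-0.0015,"tz":-0.055,"rx":0,"ry":0,"rz":0,"fingers":0.1},{"tx":0,"ty":-0.0015,"tz":-0.07,"rx":0,"ry":0,"rz":0,"fingers":0.1},{"tx":0,"ty":-0.0015,"tz":-0.082,"rx":0,"ry":0,"rz":0,"fingers":0.1},{"tx":0,"ty":-0.0015,"tz":-0.082,"rx":0,"ry":0,"rz":0,"fingers":0.1},{"tx":0,"ty":-0.0015,"tz":-0.082,"rx":0,"ry":0,"rz":0,"fingers":0.1}]'
python3 - <<'E'
from h import *
for n in ["side","scene","wrist"]:
    s=robot.snapshot(n); cv2.imwrite(f"pics/{n}11.png",s["color"]); print(list(s["eye"]),list(s["attitude"]))
o=robot.get_obs();print(o["tcp_pos"],o["orientation"],o["finger_gap"])
a=cv2.imread("pics/side11.png")[310:430,230:390];b=cv2.imread("pics/scene11.png")[130:250,240:400];c=cv2.imread("pics/wrist11.png")[180:300,240:400]
cv2.imwrite("pics/z11.png",np.hstack([cv2.resize(x,(400,300),interpolation=cv2.INTER_CUBIC) for x in (a,b)]))
cv2.imwrite("pics/z12.png",cv2.resize(c,(800,600),interpolation=cv2.INTER_CUBIC))
E
```

```text
time: 12.22
tcp_pos: [489.6, -132.7, 105.7]
orientation: [-3.141, 0.002, 0.231]
contact_force: [-0.3, 0.3, -0.2]
finger_gap: 0.189
[np.float64(485.4262449365429), np.float64(-460.7190740705586), np.float64(479.0404322345316)] [np.float64(-2.188687873101049), np.float64(-0.01970580442471981), np.float64(-0.1069881635296217)]
[np.float64(911.9083582208061), np.float64(736.2138189303292), np.float64(576.9633464644253)] [np.float64(-2.1753624305277413), np.float64(0.0032182987210744862), np.float64(2.6267951076635594)]
[np.float64(554.7946763771522), np.float64(-118.41156308871594), np.float64(273.0557724429421)] [np.float64(2.9024900271728025), np.float64(-0.000268615441272102), np.float64(-1.33985929623277)]
[ 490.36787283 -133.43931557  106.80698777] [ 3.14098392e+00 -3.52390178e-04  2.30215406e-01] 0.1855638007699508
```

View pics/z11.png

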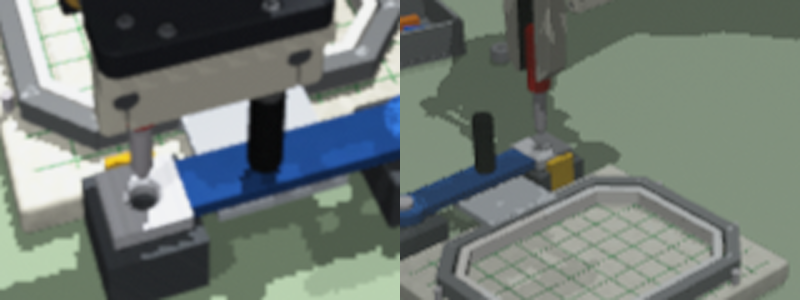

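View pics/z12.png

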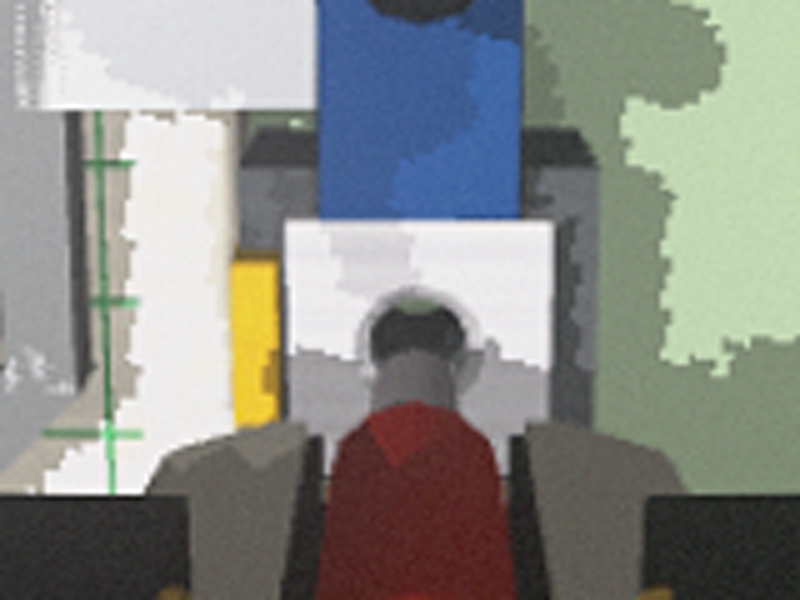

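Run:
```python
from h import *
w={"vfov":65.70646984690485,"cx":322.7026,"cy":232.0335,"eye":[554.7947,-118.4116,273.0558],"attitude":[2.90249,-.000269,-1.33986]}
for u,v,z in [(323.5,248.5,42),(323.5,247,42)]: print(onz(w,u,v,z,"wrist").round(1))
s={'vfov':52.42422471705058,'cx':325.0396266684721,'cy':229.0593800715097,'eye':[485.42624494,-460.71907407,479.04043223],'attitude':[-2.18868787,-0.0197058,-0.10698816]}
print("side eye",onz(s,230+146/2.5,310+195/2.5,42,"side"),"tip?",onz(s,230+142/2.5,310+178/2.5,54.5,"side"))
im=cv2.imread("pics/side11.png"); cv2.imwrite("pics/z13.png",cv2.resize(im[350:410,260:330],None,fx=9,fy=9,interpolation=cv2.INTER_CUBIC))
```

```text
[ 489.4 -134.4]
[ 490.4 -134.1]
side eye [ 489.92399483 -135.99009   ] tip? [ 488.52122285 -136.7332417 ]
```

View pics/z13.png

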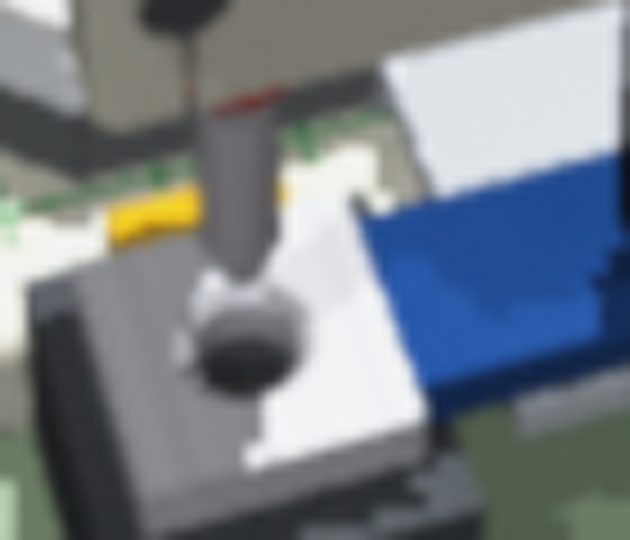

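The tip at (243,275) sits directly above the hole at (246,340) in the zoom, within about 1 mm. I'll start inserting.

```bash
python3 -m creep '[{"tx":0,"ty":-0.0007,"tz":-0.005,"rx":0,"ry":0,"rz":0,"fingers":0.1},{"tx":0,"ty":-0.0007,"tz":-0.01,"rx":0,"ry":0,"rz":0,"fingers":0.1},{"tx":0,"ty":-0.0007,"tz":-0.015,"rx":0,"ry":0,"rz":0,"fingers":0.1},{"tx":0,"ty":-0.0007,"tz":-0.02,"rx":0,"ry":0,"rz":0,"fingers":0.1},{"tx":0,"ty":-0.0007,"tz":-0.02,"rx":0,"ry":0,"rz":0,"fingers":0.1}]'
python3 -m creep '[{"tx":0,"ty":0,"tz":-0.005,"rx":0,"ry":0,"rz":0,"fingers":0.1},{"tx":0,"ty":0,"tz":-0.01,"rx":0,"ry":0,"rz":0,"fingers":0.1},{"tx":0,"ty":0,"tz":-0.01,"rx":0,"ry":0,"rz":0,"fingers":0.1}]'
```

```text
time: 12.78
tcp_pos: [489.9, -134.0, 85.8]
orientation: [3.142, 0.001, 0.23]
contact_force: [-0.2, -0.2, -1.6]
finger_gap: 0.187
time: 13.03
tcp_pos: [489.5, -134.0, 74.9]
orientation: [-3.141, 0.002, 0.23]
contact_force: [-0.4, -0.4, -1.5]
finger_gap: 0.19
```

No contact force, and the tip is now about 9 mm below the socket mouth. I'll continue to the seat.

```bash
python3 -m creep '[{"tx":0,"ty":0,"tz":-0.005,"rx":0,"ry":0,"rz":0,"fingers":0.1},{"tx":0,"ty":0,"tz":-0.01,"rx":0,"ry":0,"rz":0,"fingers":0.1},{"tx":0,"ty":0,"tz":-0.014,"rx":0,"ry":0,"rz":0,"fingers":0.1},{"tx":0,"ty":0,"tz":-0.016,"rx":0,"ry":0,"rz":0,"fingers":0.1},{"tx":0,"ty":0,"tz":-0.016,"rx":0,"ry":0,"rz":0,"fingers":0.1}]'
python3 -m creep '[{"tx":0,"ty":0,"tz":-0.001,"rx":0,"ry":0,"rz":0,"fingers":0.1},{"tx":0,"ty":0,"tz":-0.002,"rx":0,"ry":0,"rz":0,"fingers":0.1},{"tx":0,"ty":0,"tz":-0.002,"rx":0,"ry":0,"rz":0,"fingers":0.1}]'
```

```text
time: 13.45
tcp_pos: [489.2, -133.9, 58.3]
orientation: [-3.141, 0.003, 0.23]
contact_force: [-0.5, -0.4, 0.2]
finger_gap: 0.19
time: 13.7
tcp_pos: [489.3, -134.0, 56.4]
orientation: [-3.141, 0.003, 0.23]
contact_force: [0.4, -1.0, -0.6]
finger_gap: 0.185
```

```bash
python3 -m creep '[{"tx":0,"ty":0,"tz":-0.001,"rx":0,"ry":0,"rz":0,"fingers":0.1},{"tx":0,"ty":0,"tz":-0.002,"rx":0,"ry":0,"rz":0,"fingers":0.1},{"tx":0,"ty":0,"tz":-0.002,"rx":0,"ry":0,"rz":0,"fingers":0.1}]'
python3 -m creep '[{"tx":0,"ty":0,"tz":-0.001,"rx":0,"ry":0,"rz":0,"fingers":0.1},{"tx":0,"ty":0,"tz":-0.002,"rx":0,"ry":0,"rz":0,"fingers":0.1},{"tx":0,"ty":0,"tz":-0.002,"rx":0,"ry":0,"rz":0,"fingers":0.1}]'
```

```text
time: 13.95
tcp_pos: [489.5, -134.6, 55.9]
orientation: [-3.141, 0.001, 0.229]
contact_force: [-4.4, -1.4, 23.3]
finger_gap: 0.189
time: 14.2
tcp_pos: [489.9, -135.3, 55.7]
orientation: [3.141, -0.001, 0.228]
contact_force: [-4.6, 0.1, 28.2]
finger_gap: 0.187
```

The force reached 28 N at TCP z 55.7, and I predicted 56.2, so the handle is seated. I'll relieve, open and lift.

```bash
python3 -m creep '[{"tx":0,"ty":0.0005,"tz":0.0005,"rx":0,"ry":0,"rz":0,"fingers":0.1},{"tx":0,"ty":0.0005,"tz":0.0005,"rx":0,"ry":0,"rz":0,"fingers":0.4},{"tx":0,"ty":0.0005,"tz":0.0005,"rx":0,"ry":0,"rz":0,"fingers":0.5},{"tx":0,"ty":0.0005,"tz":0.0005,"rx":0,"ry":0,"rz":0,"fingers":0.5},{"tx":0,"ty":0.0005,"tz":0.0005,"rx":0,"ry":0,"rz":0,"fingers":0.5},{"tx":0,"ty":0.0005,"tz":0.0005,"rx":0,"ry":0,"rz":0,"fingers":0.5}]'
python3 -m creep '[{"tx":0,"ty":0,"tz":0.02,"rx":0,"ry":0,"rz":0,"fingers":0.5},{"tx":0,"ty":0,"tz":0.055,"rx":0,"ry":0,"rz":0,"fingers":0.5},{"tx":0,"ty":0,"tz":0.095,"rx":0,"ry":0,"rz":0,"fingers":0.5},{"tx":0,"ty":0,"tz":0.13,"rx":0,"ry":0,"rz":0,"fingers":0.5},{"tx":0,"ty":0.04,"tz":0.16,"rx":0,"ry":0,"rz":0,"fingers":0.5},{"tx":0,"ty":0.08,"tz":0.18,"rx":0,"ry":0,"rz":0,"fingers":0.5},{"tx":0,"ty":0.11,"tz":0.18,"rx":0,"ry":0,"rz":0,"fingers":0.5},{"tx":0,"ty":0.11,"tz":0.18,"rx":0,"ry":0,"rz":0,"fingers":0.5}]'
python3 - <<'E'
from h import *
for n in ["side","scene","wrist"]:
    s=robot.snapshot(n); cv2.imwrite(f"pics/{n}14.png",s["color"]); print(robot.find_in("red_pin_grip",s)[:1])
a=cv2.imread("pics/side14.png")[310:430,230:430];b=cv2.imread("pics/scene14.png")[150:270,220:420]
cv2.imwrite("pics/z14.png",np.vstack([cv2.resize(x,(500,300),interpolation=cv2.INTER_CUBIC) for x in (a,b)]))
E
```

```text
time: 14.7
tcp_pos: [489.8, -134.7, 55.9]
orientation: [3.141, -0.001, 0.228]
contact_force: [0.4, 0.1, -0.2]
finger_gap: 0.48
time: 15.37
tcp_pos: [490.6, -16.9, 237.0]
orientation: [-3.139, -0.003, 0.238]
contact_force: [-0.5, 0.2, -0.3]
finger_gap: 0.502
[{'box': [277.8, 352.3, 296.6, 395.5], 'confidence': 0.91}]
[{'box': [288.3, 164.3, 303.3, 189.3], 'confidence': 0.71}]
[{'box': [420.7, 229.5, 453.4, 259.8], 'confidence': 0.72}]
```

View pics/z14.png

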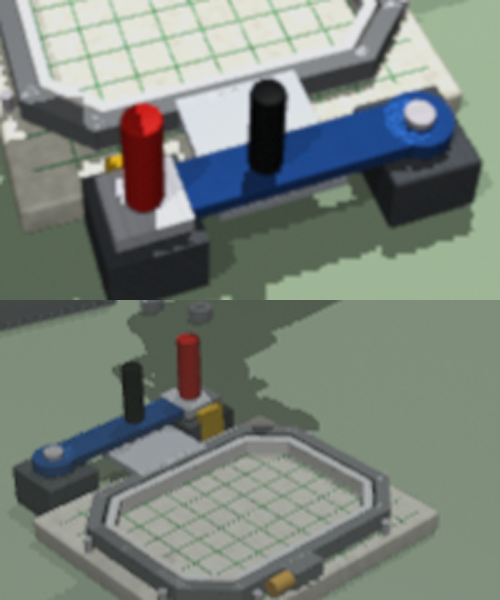

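View pics/scene14.png

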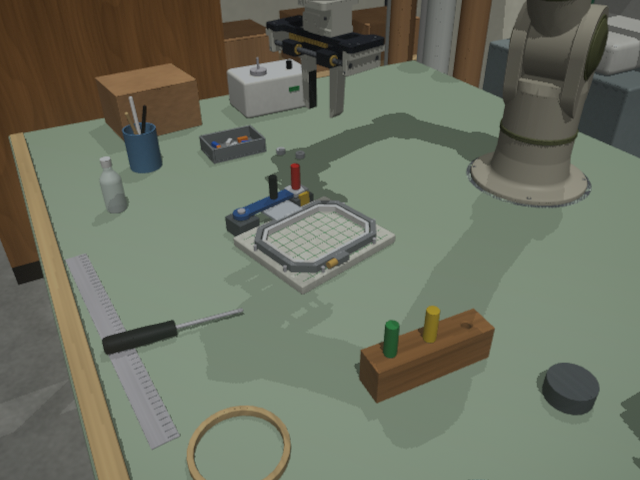

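View pics/side14.png

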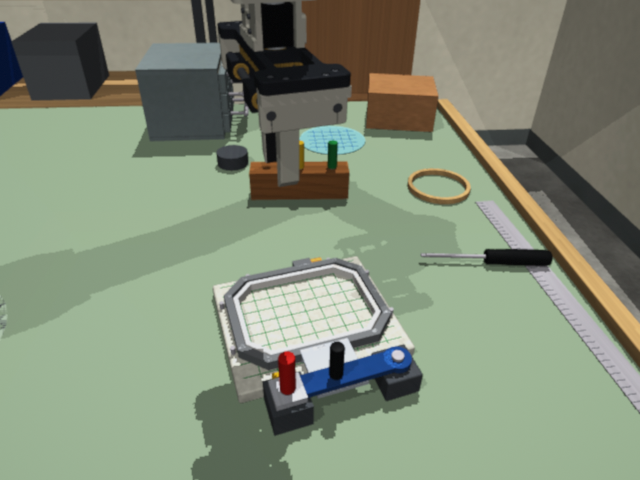

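The red pin stands upright with its handle on the arm, at side (287,374) and scene (295,176). The hoop and the other pins are in place. I'll check the handle-top height (92 expected) and then hand in.

Run:
```python
from h import *
S={"side":robot.snapshot("side"),"scene":robot.snapshot("scene")}
A=[];y=[]
for k,p in (("side",(230+143.5/2.5,310+112/2.5)),("scene",(220+188/2.5,150+339/2.5))):
    d=ray(S[k],*p,k);M=np.eye(3)-np.outer(d,d);A.append(M);y.append(M@np.array(S[k]["eye"]))
print(np.linalg.lstsq(np.vstack(A),np.hstack(y),rcond=None)[0])
print(robot.get_obs()["contact_force"]); print(robot.job_done())
```

```text
[525.1070135   -2.04270147 -81.68264123]
[-0.45967685  0.36801331  0.32755623]
the job is handed in; nothing more can be done
None
```

That triangulation is nonsense: I used the stacked picture's row (339) instead of 39 for the scene crop. I'll redo it offline from the saved calibration.

Run:
```python
from h import *
C={"side":{'vfov':52.42422471705058,'cx':325.0396266684721,'cy':229.0593800715097,'eye':[485.42624494,-460.71907407,479.04043223],'attitude':[-2.18868787,-0.0197058,-0.10698816]},
"scene":{'vfov':45.82312178139815,'cx':326.19974745897855,'cy':243.03980432208658,'eye':[911.90835822,736.21381893,576.96334646],'attitude':[-2.17536243,0.0032183,2.62679511]}}
A=[];y=[]
for k,p in (("side",(230+143.5/2.5,310+112/2.5)),("scene",(220+188/2.5,150+39/2.5))):
    d=ray(C[k],*p,k);M=np.eye(3)-np.outer(d,d);A.append(M);y.append(M@np.array(C[k]["eye"]))
print(np.linalg.lstsq(np.vstack(A),np.hstack(y),rcond=None)[0])
```

```text
[ 490.1701902  -131.27138675   89.28309256]
```

The hoop is locked onto its station, and I handed the job in at about 15.5 s. I swung the clamp arm in until it met its stop (about 9 N, no further movement). I then took the red pin from the rack and pushed it through the eye into the socket. It met firm resistance of 28 N at the depth I had predicted for a flush handle, and I let go and moved the arm clear.

**Last pictures:**
- The clamp is closed, and the red pin is upright with its handle on the arm.
- The hoop and the green and yellow pins look undisturbed.
- The contact force on the robot was near zero.

**Checks that failed or disagreed:**
- **Handle height, first try:** my final height check before handing in gave a nonsense value because I misread a pixel row. I handed in before correcting it, relying on the force, the depth and the pictures.
- **Handle height, redone:** worked out again afterwards from the same pictures, the handle top is at about 89 mm, against 92 mm expected. Earlier heights from these two cameras also read 2 to 3 mm low, so this fits a fully seated pin.
- **First move refused:** the first move command was rejected for missing keys. Nothing moved, and I sent it again.

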